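# Slide the soap dish under the pump and prime it

## Robot

A 6-joint arm with a two-finger parallel gripper is mounted at the origin on the work surface. World frame = base frame: x ahead of the robot, y to its left, z up, the work surface at z = 0. Lengths are in m, angles in rad, forces in N, time in s.
With the tool pointing down it reaches from about 0.325 to 0.9 m from the base axis. Payload 3.5 kg.
Tool frame: the origin (TCP) lies at the very end of the fingers, on their centre line; the grasp point (between the pads) lies bot.grip_point_offset behind it (bot.grip_point_offset is the distance from the TCP to the grasp point, in m); z points along the fingers, y is the line along which they close (so a half turn about z gives the same grasp; the last joint's range is limited). The gripper opens to 85 mm and grips with 20 to 120 N. Pads are 22 mm wide; open, the fingers measure 114 mm over their backs; the gripper's body (76 mm by 85 mm) begins 54 mm behind the grasp point. The pads swing forward as they close: fully open they stand 13 mm farther back than shut.
Start: joints at [-1.333, 0.276, -0.026, 1.268, 0, 1.467], TCP at [0.209, -0.589, 0.231] pointing down, gripper open.
Joint ranges: [-3.12, 3.12], [-0.85, 1.88], [-1.08, 1.24], [-1.95, 2.15], [-1.57, 1.53], [-3.14, 3.14]. Speed limits (rad/s): [2.57, 2.57, 3.14, 3.14, 3.14, 3.14].

## Interface

Orientations are given as a unit quaternion [x, y, z, w].
In Python, from workcell import telemetry, grab_frame, order, bot gives the robot as it stands.
- The arm moves only by the shell command python3 -m handwheel 'ROWS' [OPENING] [FORCE]. ROWS is JSON, a list that holds one entry, the list of rows, each a list of 6 numbers: the shift along the tool's x, y, z each as a share of 500 mm, from -1 to 1, then the turn, a rotation vector about the tool's x, y, z each as a share of 0.5 rad, from -1 to 1. A call has 1 to 10 rows; each row is the pose to reach, as a shift and turn from the pose commanded when the call began, along the tool's axes at that moment; what a row does not reach only later rows make up. A row lasts 1/12 s, in which the tool goes at most 41.7 mm and 7.16 degrees, less where a joint would pass 70% of its speed; a pose out of reach is approached as far as the arm can. A call with a number of a shift or a turn outside -1 to 1 is refused whole. A call with a gripper value outside its range is refused whole. OPENING is the finger opening in mm, from 0 to 85.4, set as the call begins (- or left out, the last holds). The fingers move at their own pace and stop on an object; FORCE is the grip in N (left out, the last holds). Time passes only in rows, so rows that repeat a pose let the fingers close. It gives the time, the measured TCP pose, the force, the opening and the grip force at its end, in the units of the state.
- telemetry.read_state(): the state, without advancing time (a new reading comes with each control period).
- grab_frame(name): name is "side" or "top" or "wrist"; returns a dict with "pixels" (420x560x3 uint8, red, green, blue), "vfov" (degrees; the focal length in pixels is half the picture's height over the tangent of half this angle, whatever the lens; pixels are square), "cx", "cy" (the principal point, pixels), "k1" (the pictures are not rectified: a ray, as slopes to the right and down, at radius r is drawn at 1 + k1 r^2 times it, then the intrinsics apply), "T" (4x4, takes a point from camera to world coordinates); the wrist camera has in their place "mount" (4x4, takes a point from camera to tool coordinates, whose origin is the TCP and whose axes are the flange's). Camera axes: x right, y down, z forward; pixel columns grow to the right and rows downward; lengths in m; the calibration is good to about 2 mm. A picture is of the moment at which its call begins: read the wrist's pose just before it. There is no depth.
- order.sign_off(): hands the job in; it is judged then, once.
The state is a dict: "t": time; "joints": joint angles; "joint_vel": joint speeds; "joint_torque": joint torques, N m; "eef_pos": TCP position; "tool_rot": TCP orientation; "wrist_force": force on the tool from outside, world axes, zero at the start; "wrist_torque": the same for the moment, N m; "width": finger opening in m; "grip_force": force on a finger pad.
Only numpy, scipy, OpenCV 4.12 (cv2) and the standard library are available. Lean on these libraries where they do the work, as an engineer would, in place of code of your own. Each camera call takes 0.05 s, during which the arm holds its last target. There are 200 camera calls.

## Task

The new pump on the dresser still has to be primed. Draw the white soap dish out from under the tray, slide its square well in under the pump's bridge until it sits on the dresser centred below the nozzle, and only then press the pump's cap all the way down and let it spring back up. Leave the dish there and do not disturb the mirror, the trinket box or the tumbler.

Things in the scene. Friction and masses are not known exactly. Their poses are not given: they have to be found in the camera images.
- dish: White ceramic soap dish, loose, 0.14 kg: open square well 56 x 56 mm, 22 mm high (walls 5, floor 8 mm), with a straight handle bar 18 mm wide, 16 mm high, lying on the dresser, from the well's -x side to 113 mm from the well's centre. Origin: under the well's centre, on the dresser (z = 0). x: from handle to well. At the start the handle is under the tray, only the well sticks out.
- tray: Rectangular brushed copper-tone aluminium tray on four short feet, fixed: 220 (x) x 200 (y) mm, underside 34 mm and rim 48 mm above the dresser. Feet of radius 8 mm at x = +-96, y = +-86 mm. Origin: under its centre on the dresser top. The dish sticks out from its -y side.
- dispenser: Pump, fixed: angular smoked bottle (60 x 78 mm) on a copper-tone bridge 68 mm long (x), 92 mm wide (y), open at front and back: side walls 80 mm apart inside, top plate's underside 50 mm above the dresser. Origin: on the dresser straight below the nozzle, middle of the bridge. x: along the passage, away from the robot; z up.
- nozzle (a point): Lower end of the pump's nozzle (14 mm wide), which points down under the middle of the bridge, 42 mm above the dresser.
- cap_top (a point): Centre of the top face of the pump's round bare-aluminium cap (34 mm diameter, 20 mm high) on top of the smoked bottle, 186 mm above the dresser when up. It moves down with the cap.
- cap (a joint): How far the sprung cap is pressed down: 0 m up, 0.008 m all the way down (about 7 N).
- mirror: Bystander: open folding travel mirror in black plastic, 90 mm wide and 120 mm tall, loose on the tray. Origin under its base.
- trinket_box: Bystander: small closed wooden trinket box, 72 x 87 x 48 mm, loose. Origin under its centre.
- tumbler: Bystander: white ceramic tumbler, 68 mm wide, 85 mm high, loose. Origin under its centre.
Mind the look-alikes: they are no part of the job. There is more than one size of the dispenser; the one meant has the size given above. There is more than one size of the dish; the one meant has the size given above.

How it is judged:
On the way, in this order (a step that is already met when the one before it is completed fails the run):
1. the dish's well stands on the dresser centred below the nozzle (horizontal distance between dish and nozzle below 0.015 m and height (world z) of dish below 0.005 m and angle between dish's own z axis and vertical below 0.1 rad), for 0.2 s.
2. the cap is pressed all the way down with the dish below the nozzle (all of step 1 and value of joint cap above 0.0065 m), for 0.05 s.
3. the cap has sprung back up (value of joint cap below 0.0015 m), for 0.1 s.
At the end, for the whole second after the job is handed in: The dish lies flat on the dresser (within 5 mm of height and 0.1 rad of level), at rest, with the middle of its well within 15 mm horizontally of the nozzle, and the cap is up again (within 1.5 mm) (all of step 1 and value of joint cap below 0.0015 m and linear speed of dish below 0.02 m/s); the robot touches nothing.
It fails at once if the cap is pressed (over 4 mm) while the dish's well is not below the nozzle (over 20 mm off) (value of joint cap above 0.004 m and horizontal distance between dish and nozzle above 0.02 m).
It fails at once if the mirror is moved by more than 20 mm or tipped over (distance of mirror from where it was at the start of the episode above 0.02 m or angle between mirror's own z axis and vertical above 0.5 rad).
It fails at once if the trinket box is moved by more than 20 mm or tipped over (distance of trinket_box from where it was at the start of the episode above 0.02 m or angle between trinket_box's own z axis and vertical above 0.5 rad).
It fails at once if the tumbler is moved by more than 20 mm or tipped over (distance of tumbler from where it was at the start of the episode above 0.02 m or angle between tumbler's own z axis and vertical above 0.5 rad).
It also fails if it takes over 56 s, if anything falls off the work surface, if the arm or the gripper's body presses on something with over 40 N, if the wrist force passes 120 N, or if a joint passes its speed limit or range.

## Working session

There is one attempt and no reset: what is moved stays moved. The work goes in short steps, Python scripts to look and compute and a shell command to move; the robot and the scene stay as the last step left them, time stands still between calls to the robot, and variables do not carry over. Pictures are saved under pics/ and viewed, at most 10 in all, crops included, and the job is handed in when it is done.

```bash
ls; mkdir -p pics
cat > h.py <<'E'
import numpy as np, cv2
from workcell import telemetry, grab_frame, order, bot
from scipy.spatial.transform import Rotation as R
def save(name,fn):
    s=telemetry.read_state(); f=grab_frame(name); 
    cv2.imwrite('pics/'+fn+'.png',cv2.cvtColor(f['pixels'],cv2.COLOR_RGB2BGR))
    T=f.get('T')
    if T is None:
        W=np.eye(4);W[:3,:3]=R.from_quat(s['tool_rot']).as_matrix();W[:3,3]=s['eef_pos'];T=W@np.array(f['mount'])
    np.savez('pics/'+fn+'.npz',T=T,v=f['vfov'],cx=f['cx'],cy=f['cy'],k1=f['k1'],px=f['pixels'])
def cam(fn):
    d=np.load('pics/'+fn+'.npz'); F=210/np.tan(np.radians(float(d['v']))/2)
    K=np.array([[F,0,float(d['cx'])],[0,F,float(d['cy'])],[0,0,1]]); return d['T'],K,np.array([float(d['k1']),0,0,0])
def ray(fn,uv):
    T,K,D=cam(fn); p=cv2.undistortPoints(np.array(uv,float).reshape(-1,1,2),K,D).reshape(-1,2)
    return T[:3,3],np.c_[p,np.ones(len(p))]@T[:3,:3].T
def plane(fn,uv,z):
    o,d=ray(fn,uv); return o+d*((z-o[2])/d[:,2])[:,None]
def proj(fn,P):
    T,K,D=cam(fn); Q=(np.array(P,float)-T[:3,3])@T[:3,:3]
    return cv2.projectPoints(Q,np.zeros(3),np.zeros(3),K,D)[0].reshape(-1,2)
E
python3 - <<'E'
from h import *
for n in('top','side','wrist'): save(n,n+'0'); print(cam(n+'0')[0].round(3).tolist())
s=telemetry.read_state(); print(s, bot.grip_point_offset)
a=cv2.imread('pics/top0.png');b=cv2.imread('pics/side0.png')
print(a.shape)
E
```

```text
pics
[[0.022, -0.981, 0.194, 0.392], [-1.0, -0.021, 0.011, -0.011], [-0.007, -0.194, -0.981, 1.017], [0.0, 0.0, 0.0, 1.0]]
[[0.915, -0.309, 0.26, 0.337], [-0.404, -0.715, 0.571, -0.54], [0.009, -0.627, -0.779, 0.826], [0.0, 0.0, 0.0, 1.0]]
[[0.334, -0.892, -0.305, 0.286], [-0.942, -0.317, -0.106, -0.561], [-0.003, 0.323, -0.946, 0.373], [0.0, 0.0, 0.0, 1.0]]
{'t': 0.15, 'joints': array([-1.33339889e+00,  2.77002512e-01, -2.75832167e-02,  1.26799102e+00,
        2.71812116e-06,  1.46740366e+00]), 'joint_vel': array([ 0.00092908, -0.00089575,  0.00542611, -0.00070643, -0.00010445,
        0.00045039]), 'joint_torque': array([ 6.32041938e-04, -4.46056437e+01,  2.95639122e+01,  1.05179535e-02,
       -9.55042424e-05,  8.64729856e-06]), 'eef_pos': array([ 0.20874467, -0.5884552 ,  0.23038092]), 'tool_rot': array([ 9.85517464e-01,  1.69571625e-01, -5.82456121e-05, -8.88304239e-04]), 'wrist_force': array([-0.40546096,  0.58701916, -0.08197192]), 'wrist_torque': array([ 0.02877822, -0.06947472,  0.01147449]), 'grip_force': 0.0, 'width': 0.08552341105447646} 0.0187
(420, 560, 3)
```

View pics/top0.png

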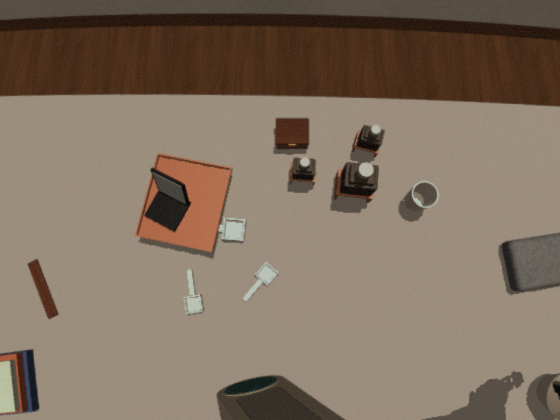

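View pics/side0.png

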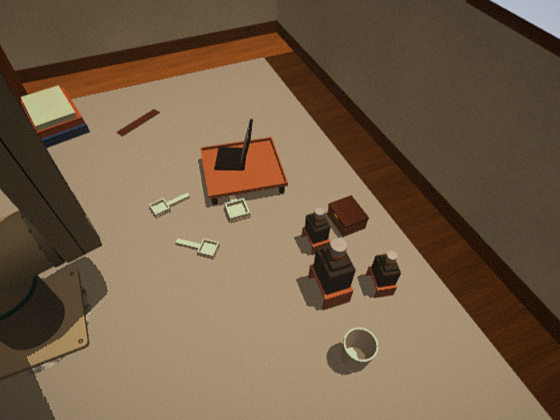

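Top view candidates. Dishes: (234,230) at the tray's edge, (194,303) and (266,273) loose. Pumps: (357,180) large, (304,168) and (371,137) small. The tray dish and the large pump should be the ones meant. I'll check their sizes and confirm with one crop.

Run:
```python
from h import *
a=cv2.imread('pics/top0.png'); c=a[110:320,130:450]
cv2.imwrite('pics/crop0.png',cv2.resize(c,None,fx=2.5,fy=2.5,interpolation=cv2.INTER_CUBIC))
hsv=cv2.cvtColor(a,cv2.COLOR_BGR2HSV)
print(cam('top0')[1], cam('top0')[2])
for n,p in [('a',(234,230)),('b',(194,303)),('c',(266,273)),('tab',(200,340))]: print(n,a[p[1],p[0]],hsv[p[1],p[0]])
m=((hsv[...,1]<60)&(hsv[...,2]>150)).astype(np.uint8)
n,l,st,ce=cv2.connectedComponentsWithStats(m)
for i in range(1,n):
  if st[i,4]>60:
    ct=cv2.findContours((l==i).astype(np.uint8),0,2)[0][0].reshape(-1,2).astype(np.float32)
    P=plane('top0',ct,0.02)[:,:2]; print(st[i],ce[i].round(1),[np.round(x,3) for x in cv2.minAreaRect((P*1000).astype(np.float32))],)
print(plane('top0',[(357,180),(304,168),(371,137),(185,203),(234,230),(425,196),(293,132)],0.02).round(3))
```

```text
[[395.41579219   0.         280.95915505]
 [  0.         395.41579219 202.39685789]
 [  0.           0.           1.        ]] [-0.09145261  0.          0.          0.        ]
a [181 194 184] [ 53  17 194]
b [175 193 183] [ 47  24 193]
c [183 194 184] [ 57  14 194]
tab [127 143 157] [ 16  49 157]
[     0     95    560    325 151640] [275.1 255.8] [array([452.268,  18.415]), array([ 870.135, 1612.139]), np.float64(0.139)]
[  0 361  15  52 623] [  5.8 388.2] [array([ 98.532, 685.156]), array([128.101,  40.289]), np.float64(4.455)]
[[ 0.653 -0.196  0.02 ]
 [ 0.683 -0.058  0.02 ]
 [ 0.773 -0.236  0.02 ]
 [ 0.583  0.249  0.02 ]
 [ 0.516  0.118  0.02 ]
 [ 0.614 -0.374  0.02 ]
 [ 0.782 -0.027  0.02 ]]
```

View pics/crop0.png

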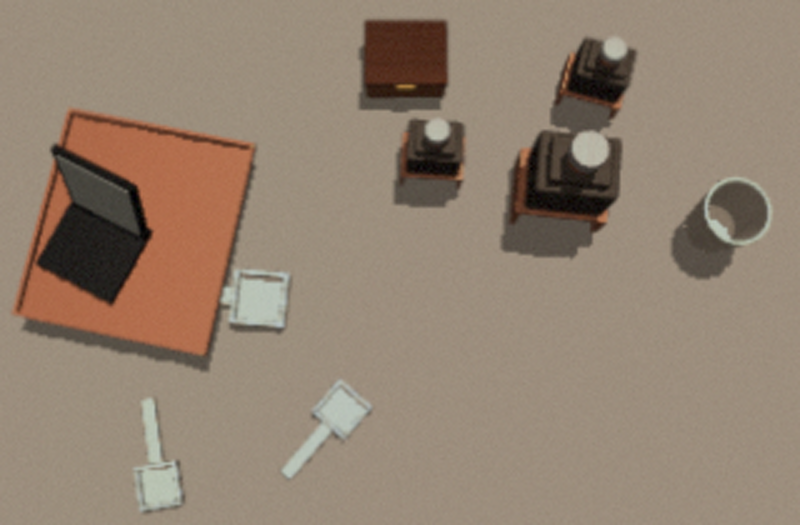

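The crop confirms it: the big well poking out from the tray (crop 258,298) is larger than the two loose dishes. The large pump (crop 570,180) is clearly bigger than its two neighbours.

Run:
```python
from h import *
a=cv2.imread('pics/top0.png').astype(int)
m=((a[...,1]-a[...,2]>3)&(a[...,1]>135)).astype(np.uint8)
n,l,st,ce=cv2.connectedComponentsWithStats(m)
for i in range(1,n):
  if st[i,4]>60:
    ct=cv2.findContours((l==i).astype(np.uint8),0,2)[0][0].reshape(-1,2).astype(np.float32)
    P=plane('top0',ct,0.022)[:,:2]; print(st[i],ce[i].round(1),[np.round(x,3) for x in cv2.minAreaRect((P*1000).astype(np.float32))],)
# well only of dish a
mm=m[215:246,223:250]; ct=np.argwhere(mm)[:,::-1]+[223,215]
print([np.round(x,3) for x in cv2.minAreaRect((plane('top0',ct,0.022)[:,:2]*1000).astype(np.float32))])
# tray edge, front (-y) edge in crop coordinates -> px, rim z .048
cr=np.array([(255,147),(208,355),(70,110),(15,314)])/2.5+[130,110]
print('tray',plane('top0',cr,0.048).round(3))
# bridge: bottom front corners? cap centre
print('cap',plane('top0',np.array([(590,150)])/2.5+[130,110],0.186).round(3))
print('bridge',plane('top0',np.array([(516,212),(604,222)])/2.5+[130,110],0.052).round(3))
T=cam('wrist0')[0]; s=telemetry.read_state(); W=R.from_quat(s['tool_rot']).as_matrix(); print(W.round(3)); print(W.T@(T[:3,3]-s['eef_pos']),(W.T@T[:3,:3]).round(3))
```

```text
[219 218  26  23 395] [232.7 229.8] [array([518.875, 124.437]), array([63.473, 54.459]), np.float64(86.614)]
[243 263  34  38 341] [261.1 279.4] [array([382.958,  53.244]), array([ 40.392, 104.301]), np.float64(52.431)]
[184 270  18  44 354] [192.2 297.5] [array([360.282, 218.287]), array([105.189,  40.087]), np.float64(10.304)]
[  0 361  15  51 592] [  5.7 388.6] [array([100.373, 683.812]), array([125.338,  40.223]), np.float64(4.456)]
[array([518.599, 119.771]), array([54.126, 54.459]), np.float64(86.614)]
tray [[0.669 0.127 0.048]
 [0.457 0.163 0.048]
 [0.705 0.322 0.048]
 [0.492 0.36  0.048]]
cap [[ 0.633 -0.185  0.186]]
bridge [[ 0.605 -0.138  0.052]
 [ 0.597 -0.226  0.052]]
[[ 0.942  0.334 -0.   ]
 [ 0.334 -0.942  0.002]
 [ 0.    -0.002 -1.   ]]
[ 0.08215919 -0.00045959 -0.1425606 ] [[ 0.    -0.946 -0.323]
 [ 1.     0.    -0.001]
 [ 0.001 -0.323  0.946]]
```

```bash
cat >> h.py <<'E'
def rows(x,y,z,yaw):
    "shift/turn shares to the tool-down pose whose tool x has this yaw (deg); turn may need splitting over calls"
    s=telemetry.read_state(); A=R.from_quat(s['tool_rot']); c,n=np.cos(np.radians(yaw)),np.sin(np.radians(yaw))
    B=R.from_matrix(np.array([[c,n,0],[n,-c,0],[0,0,-1]])); d=A.inv().apply(np.array([x,y,z])-s['eef_pos'])
    print('t',round(s['t'],2),'pos',s['eef_pos'].round(4),'shift',(d/.5).round(3),'turn',((A.inv()*B).as_rotvec()/.5).round(3),'F',s['wrist_force'].round(1),'w',round(s['width'],4))
E
python3 -c "
from h import *
rows(.517,.10,.2,86.6)"
```

```text
t 0.15 pos [ 0.2087 -0.5885  0.2304] shift [ 1.041 -1.092  0.063] turn [-3.000e-03 -2.000e-03 -2.341e+00] F [-0.4  0.6 -0.1] w 0.0855
```

```bash
python3 -m handwheel '[[[0.06,-0.06,0,0,0,-0.1],[0.12,-0.12,0,0,0,-0.2],[0.18,-0.18,0,0,0,-0.3],[0.24,-0.24,0,0,0,-0.4],[0.3,-0.3,0,0,0,-0.5],[0.36,-0.36,0,0,0,-0.6],[0.42,-0.42,0,0,0,-0.7],[0.48,-0.48,0,0,0,-0.8],[0.54,-0.54,0,0,0,-0.9],[0.58,-0.58,0,0,0,-1]]]' 85
python3 -c "
from h import *
rows(.517,.10,.2,86.6)"
```

```text
t: 0.98
eef_pos: [0.3855, -0.2162, 0.2312]
tool_rot: [0.912, 0.409, 0.0, -0.0]
wrist_force: [0.8, -0.6, -0.2]
width: 0.085
grip_force: 0.0
t 0.98 pos [ 0.3855 -0.2162  0.2312] shift [ 0.647 -0.224  0.063] turn [-0.000e+00 -1.000e-03 -1.335e+00] F [ 0.8 -0.6 -0.2] w 0.085
```

```bash
python3 -m handwheel '[[[0.07,-0.02,0,0,0,-0.1],[0.14,-0.05,0,0,0,-0.2],[0.21,-0.07,0,0,0,-0.3],[0.28,-0.1,0,0,0,-0.4],[0.35,-0.12,0.02,0,0,-0.5],[0.42,-0.15,0.03,0,0,-0.6],[0.49,-0.17,0.04,0,0,-0.7],[0.56,-0.2,0.05,0,0,-0.8],[0.62,-0.22,0.06,0,0,-0.9],[0.65,-0.225,0.06,0,0,-1]]]'
python3 -m handwheel '[[[0,0,0,0,0,-0.2],[0,0,0,0,0,-0.335],[0,0,0,0,0,-0.335]]]'
python3 - <<'E'
from h import *
rows(.517,.104,.1,86.6)
save('wrist','w1')
E
```

```text
t: 1.82
eef_pos: [0.518, 0.1018, 0.1999]
tool_rot: [0.782, 0.624, -0.0, -0.001]
wrist_force: [-1.1, -0.1, -0.6]
width: 0.0849
grip_force: 0.0
t: 2.07
eef_pos: [0.5179, 0.0989, 0.2008]
tool_rot: [0.728, 0.685, -0.0, -0.0]
wrist_force: [0.9, 0.4, 0.1]
width: 0.0848
grip_force: 0.0
t 2.07 pos [0.5179 0.0989 0.2008] shift [ 0.01  -0.002  0.202] turn [-0.002  0.    -0.002] F [0.9 0.4 0.1] w 0.0848
```

View pics/w1.png

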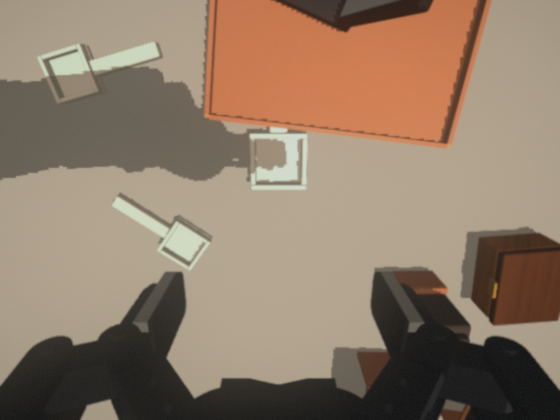

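The wrist view shows the well with rim corners near (250,132), (307,133), (307,188), (250,188). The handle goes up under the tray at (278,129), and the mirror is well above at (350,15).

Run:
```python
from h import *
a=cv2.imread('pics/w1.png').astype(int); m=((a[...,1]-a[...,2]>0)&(a[...,1]>110)).astype(np.uint8)
m[:132]=0; m[193:]=0; m[:,:243]=0; m[:,315:]=0
ct=np.argwhere(m)[:,::-1]; P=(plane('w1',ct,.022)[:,:2]*1000).astype(np.float32)
print([np.round(x,1) for x in cv2.minAreaRect(P)])
print(plane('w1',[(249.5,132),(307,132.5),(307.5,188.5),(249.5,188.5)],.022).round(4))
print('tray',plane('w1',[(205,117),(450,146)],.048).round(3))
```

```text
[array([518.2, 120.3]), array([56.5, 55.4]), np.float64(86.6)]
[[0.4922 0.1502 0.022 ]
 [0.5471 0.1464 0.022 ]
 [0.5458 0.0909 0.022 ]
 [0.4873 0.0944 0.022 ]]
tray [[0.457 0.168 0.048]
 [0.672 0.13  0.048]]
```

```bash
python3 -m handwheel '[[[0.02,0,0.06,0,0,0],[0.024,0,0.13,0,0,0],[0.024,0,0.2,0,0,0],[0.024,0,0.27,0,0,0],[0.024,0,0.33,0,0,0],[0.024,0,0.37,0,0,0],[0.024,0,0.393,0,0,0],[0.024,0,0.393,0,0,0]]]' 85
python3 -m handwheel '[[[0,0,0,0,0,0],[0,0,0,0,0,0],[0,0,0,0,0,0],[0,0,0,0,0,0],[0,0,0,0,0,0],[0,0,0,0,0,0]]]' 40 25
```

```text
t: 2.78
eef_pos: [0.5162, 0.1098, 0.0022]
tool_rot: [0.729, 0.684, -0.002, -0.002]
wrist_force: [-0.9, -0.4, 0.9]
width: 0.0848
grip_force: 0.0
t: 3.28
eef_pos: [0.5209, 0.1105, 0.0068]
tool_rot: [0.729, 0.685, 0.001, 0.001]
wrist_force: [-1.0, -0.2, 6.4]
width: 0.0554
grip_force: 27.4
```

```bash
python3 -m handwheel '[[[-0.02,0,0,0,0,0],[-0.05,0,0,0,0,0],[-0.08,0,0,0,0,0],[-0.11,0,0,0,0,0],[-0.14,0,0,0,0,0],[-0.17,0,0,0,0,0],[-0.2,0,0,0,0,0],[-0.22,0,0,0,0,0],[-0.22,0,0,0,0,0],[-0.22,0,0,0,0,0]]]'
python3 -m handwheel '[[[0,0,0,0,0,0],[0,0,0,0,0,0],[0,0,0,0,0,0],[0,0,0,0,0,0]]]' 85
python3 -m handwheel '[[[0,0,-0.06,0,0,0],[0,0,-0.14,0,0,0],[0,0,-0.2,0,0,0],[0,0,-0.26,0,0,0],[0,0,-0.28,0,0,0],[0,0,-0.28,0,0,0],[0,0,-0.28,0,0,0]]]'
python3 - <<'E'
from h import *
rows(.517,.10,.2,86.6)
save('wrist','w2')
a=cv2.imread('pics/w2.png').astype(int); m=((a[...,1]-a[...,2]>0)&(a[...,1]>110)).astype(np.uint8)
n,l,st,ce=cv2.connectedComponentsWithStats(m)
for i in range(1,n):
  if st[i,4]>200: print(st[i],ce[i].round(0),plane('w2',ce[i:i+1],.016).round(3))
E
```

```text
t: 4.12
eef_pos: [0.5144, -0.0008, 0.0068]
tool_rot: [0.729, 0.684, 0.001, 0.002]
wrist_force: [1.0, -2.2, 6.1]
width: 0.0555
grip_force: 27.4
t: 4.45
eef_pos: [0.5117, 0.0008, 0.0047]
tool_rot: [0.729, 0.685, -0.0, -0.0]
wrist_force: [0.4, -0.3, -0.2]
width: 0.0849
grip_force: 0.0
t: 5.03
eef_pos: [0.5119, 0.0007, 0.1445]
tool_rot: [0.729, 0.685, 0.0, 0.0]
wrist_force: [-0.1, -0.9, -0.2]
width: 0.0851
grip_force: 0.0
t 5.03 pos [0.5119 0.0007 0.1445] shift [ 0.199 -0.002 -0.111] turn [ 0.     0.    -0.006] F [-0.1 -0.9 -0.2] w 0.0851
[ 269   44   22  112 2225] [280.  98.] [[0.517 0.082 0.016]]
[309 163   6  52 259] [311. 188.] [[0.539 0.007 0.016]]
[ 248  185   56   31 1186] [276. 199.] [[ 0.509 -0.001  0.016]]
[249 216  65   6 275] [281. 218.] [[ 0.512 -0.019  0.016]]
```

View pics/w2.png

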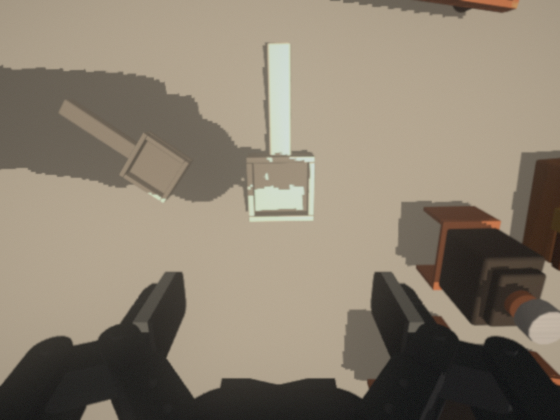

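The dish is fully clear of the tray. The handle runs from (279,44) to (280,155), and the well spans (246–315, 157–220).

Run:
```python
from h import *
h=plane('w2',[(279,43),(280.5,140)],.016); print(h.round(4))
w=plane('w2',[(246.5,157),(315,157),(313.5,220.5),(248.5,220.5)],.022); print(w.round(4),w.mean(0).round(4))
c=w.mean(0)[:2]; d=c-h[0,:2]; print('yaw dish',np.degrees(np.arctan2(d[1],d[0])),'len',np.hypot(*d))
d/=np.hypot(*d); g=c-.098*d; print(g); rows(g[0],g[1],.15,np.degrees(np.arctan2(d[1],d[0]))+180)
```

```text
[[0.5189 0.1206 0.016 ]
 [0.5158 0.0491 0.016 ]]
[[ 0.4875  0.038   0.022 ]
 [ 0.5428  0.0345  0.022 ]
 [ 0.5401 -0.0203  0.022 ]
 [ 0.4842 -0.0169  0.022 ]] [0.5136 0.0088 0.022 ]
yaw dish -92.71305145029619 len 0.11186259001874253
[0.51827017 0.1067185 ]
t 5.08 pos [0.5109 0.0008 0.1433] shift [ 0.212  0.001 -0.013] turn [-0.005 -0.    -0.03 ] F [-0.7 -0.2 -0.8] w 0.0851
```

```bash
python3 -m handwheel '[[[0.07,0,0,0,0,0],[0.14,0,0,0,0,0],[0.212,0,0.04,0,0,0],[0.212,0,0.1,0,0,0],[0.212,0,0.16,0,0,0],[0.212,0,0.22,0,0,0],[0.212,0,0.26,0,0,0],[0.212,0,0.276,0,0,0],[0.212,0,0.276,0,0,0]]]' 60
python3 -m handwheel '[[[0,0,0,0,0,0],[0,0,0,0,0,0],[0,0,0,0,0,0],[0,0,0,0,0,0],[0,0,0,0,0,0],[0,0,0,0,0,0],[0,0,0,0,0,0],[0,0,0,0,0,0]]]' 5 35
python3 - <<'E'
from h import *
rows(.45,-.168,.006,175)
E
```

```text
t: 5.83
eef_pos: [0.5142, 0.106, 0.0027]
tool_rot: [0.729, 0.685, -0.004, -0.003]
wrist_force: [-0.7, -0.4, -0.3]
width: 0.0603
grip_force: 0.0
t: 6.5
eef_pos: [0.5205, 0.1064, 0.0085]
tool_rot: [0.729, 0.685, 0.001, 0.001]
wrist_force: [-0.5, -0.2, 6.5]
width: 0.017
grip_force: 35.6
t 6.5 pos [0.5205 0.1064 0.0085] shift [-0.557 -0.106  0.004] turn [ 0.006  0.005 -3.092] F [-0.5 -0.2  6.5] w 0.017
```

```bash
python3 -m handwheel '[[[-0.02,-0.004,-0.006,0,0,-0.1],[-0.05,-0.01,-0.006,0,0,-0.25],[-0.08,-0.016,-0.006,0,0,-0.4],[-0.11,-0.022,-0.006,0,0,-0.55],[-0.14,-0.028,-0.006,0,0,-0.7],[-0.16,-0.03,-0.006,0,0,-0.8],[-0.16,-0.03,-0.006,0,0,-0.8]]]'
python3 - <<'E'
from h import *
rows(.45,-.168,.008,175)
E
```

```text
t: 7.08
eef_pos: [0.4978, 0.0261, 0.0096]
tool_rot: [0.579, 0.815, -0.0, -0.0]
wrist_force: [-0.5, -0.4, -1.7]
width: 0.0172
grip_force: 34.7
t 7.08 pos [0.4978 0.0261 0.0096] shift [-0.335 -0.218  0.004] turn [-2.000e-03 -1.000e-03 -2.295e+00] F [-0.5 -0.4 -1.7] w 0.0172
```

```bash
python3 -m handwheel '[[[-0.02,-0.012,0,0,0,-0.13],[-0.04,-0.024,0,0,0,-0.27],[-0.06,-0.037,0,0,0,-0.4],[-0.08,-0.049,0,0,0,-0.53],[-0.1,-0.061,0,0,0,-0.67],[-0.11,-0.073,0,0,0,-0.8],[-0.11,-0.073,0,0,0,-0.8]]]'
python3 - <<'E'
from h import *
rows(.45,-.168,.008,175)
E
```

```text
t: 7.67
eef_pos: [0.4817, -0.0368, 0.0097]
tool_rot: [0.405, 0.914, -0.0, -0.0]
wrist_force: [0.8, 0.3, -1.8]
width: 0.0167
grip_force: 34.7
t 7.67 pos [ 0.4817 -0.0368  0.0097] shift [-0.152 -0.223  0.003] turn [-0.    -0.002 -1.495] F [ 0.8  0.3 -1.8] w 0.0167
```

```bash
python3 -m handwheel '[[[-0.014,-0.02,0,0,0,-0.13],[-0.028,-0.04,0,0,0,-0.27],[-0.042,-0.06,0,0,0,-0.4],[-0.056,-0.08,0,0,0,-0.53],[-0.07,-0.1,0,0,0,-0.67],[-0.08,-0.115,0,0,0,-0.8],[-0.08,-0.115,0,0,0,-0.8]]]'
python3 - <<'E'
from h import *
rows(.45,-.168,.008,175)
E
```

```text
t: 8.25
eef_pos: [0.4669, -0.1053, 0.0098]
tool_rot: [0.216, 0.976, -0.0, 0.0]
wrist_force: [0.6, 0.1, -2.2]
width: 0.017
grip_force: 34.7
t 8.25 pos [ 0.4669 -0.1053  0.0098] shift [-0.022 -0.128  0.004] turn [-0.     0.    -0.697] F [ 0.6  0.1 -2.2] w 0.017
```

```bash
python3 -m handwheel '[[[-0.003,-0.02,0,0,0,-0.12],[-0.007,-0.04,0,0,0,-0.24],[-0.011,-0.06,0,0,0,-0.36],[-0.015,-0.08,0,0,0,-0.48],[-0.018,-0.1,0,0,0,-0.6],[-0.022,-0.128,0,0,0,-0.697],[-0.022,-0.128,0,0,0,-0.697],[-0.022,-0.128,0,0,0,-0.697]]]'
python3 - <<'E'
from h import *
rows(.537,-.176,.008,175)
save('wrist','w3');save('top','t3')
E
```

```text
t: 8.92
eef_pos: [0.4502, -0.1669, 0.0098]
tool_rot: [0.044, 0.999, 0.0, 0.0]
wrist_force: [-0.3, -0.7, -0.8]
width: 0.0168
grip_force: 34.7
t 8.92 pos [ 0.4502 -0.1669  0.0098] shift [-0.175 -0.003  0.004] turn [ 0.002  0.    -0.003] F [-0.3 -0.7 -0.8] w 0.0168
```

View pics/w3.png

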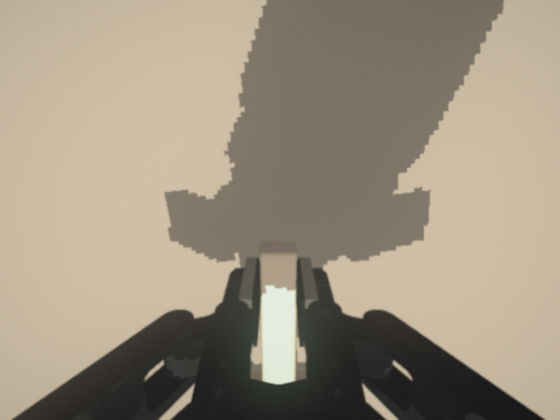

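The wrist view shows only the handle, held straight between the pads with its end at (279,241). I'll measure the bridge and dish from the top and side views.

Run:
```python
from h import *
save('side','s3')
a=cv2.imread('pics/t3.png')[140:240,310:410]; b=cv2.imread('pics/s3.png')[225:325,290:390]
cv2.imwrite('pics/c3.png',np.hstack([cv2.resize(x,(400,400),interpolation=cv2.INTER_CUBIC) for x in(a,b)]))
```

```text
(no output)
```

View pics/c3.png

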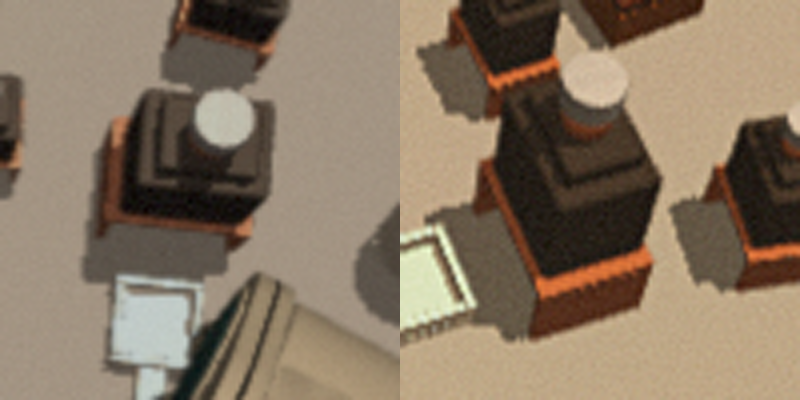

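Run:
```python
from h import *
S=lambda p:(np.array(p,float)-[400,0])/4+[290,225]
Tp=lambda p:np.array(p,float)/4+[310,140]
w=plane('s3',S([(530,338),(640,303)]),0)[:,:2]; print('wall base',w.round(4),np.linalg.norm(w[1]-w[0]))
d=w[1]-w[0]; print('yaw wall',np.degrees(np.arctan2(d[1],d[0])))
print('cap side',plane('s3',S([(596,80)]),.186).round(4),'cap top',plane('top0',Tp([(224,118)]),.186).round(4))
f=plane('s3',S([(538,292),(652,256)]),.055)[:,:2]; print('plate z.055 side',f.round(4))
f=plane('t3',Tp([(102,212),(254,224)]),.055)[:,:2]; print('plate top',f.round(4)); e=f[0]-f[1]; print('yaw',np.degrees(np.arctan2(-e[0],e[1])),np.linalg.norm(e))
wl=plane('t3',Tp([(115,275),(204,284),(190,368),(108,360)]),.022); print('well top',wl.round(4),wl.mean(0).round(4))
wl=plane('s3',S([(442,225),(477,302)]),.022); print('well front side',wl.round(4))
h=plane('w3',[(260,242),(297,242)],.016); print('handle end',h.round(4))
```

```text
wall base [[ 0.5984 -0.2275]
 [ 0.6672 -0.2337]] 0.06915590615461041
yaw wall -5.159448968305656
cap side [[ 0.635  -0.1887  0.186 ]] cap top [[ 0.6339 -0.1855  0.186 ]]
plate z.055 side [[ 0.5977 -0.2263]
 [ 0.6659 -0.2322]]
plate top [[ 0.6094 -0.1353]
 [ 0.6038 -0.2304]]
yaw -3.368402293220905 0.09531796899932639
well top [[ 0.5757 -0.1477  0.022 ]
 [ 0.571  -0.2048  0.022 ]
 [ 0.5168 -0.1951  0.022 ]
 [ 0.5209 -0.143   0.022 ]] [ 0.5461 -0.1726  0.022 ]
well front side [[ 0.5778 -0.1524  0.022 ]
 [ 0.5743 -0.2045  0.022 ]]
handle end [[ 0.4284 -0.1731  0.016 ]
 [ 0.4299 -0.1564  0.016 ]]
```

```bash
python3 -m handwheel '[[[-0.015,-0.007,0,0,0,0],[-0.035,-0.007,0,0,0,0],[-0.06,-0.007,0,0,0,0],[-0.085,-0.007,0,0,0,0],[-0.11,-0.007,0,0,0,0],[-0.135,-0.007,0,0,0,0],[-0.16,-0.007,0,0,0,0],[-0.178,-0.007,0,0,0,0],[-0.178,-0.007,0,0,0,0],[-0.178,-0.007,0,0,0,0]]]'
python3 - <<'E'
from h import *
rows(.537,-.176,.008,175)
save('wrist','w4');save('side','s4');save('top','t4')
g=[cv2.resize(cv2.imread('pics/%s.png'%n)[y:y+100,x:x+100],(400,400),interpolation=cv2.INTER_CUBIC) for n,x,y in(('t4',310,140),('s4',290,225))]
cv2.imwrite('pics/c4.png',np.hstack(g))
E
```

```text
t: 9.9
eef_pos: [0.5391, -0.1785, 0.0098]
tool_rot: [0.042, 0.999, -0.0, 0.0]
wrist_force: [0.7, 0.6, -1.0]
width: 0.0167
grip_force: 34.7
t 9.9 pos [ 0.5391 -0.1785  0.0098] shift [0.005 0.005 0.004] turn [-0.     0.     0.006] F [ 0.7  0.6 -1. ] w 0.0167
```

View pics/c4.png

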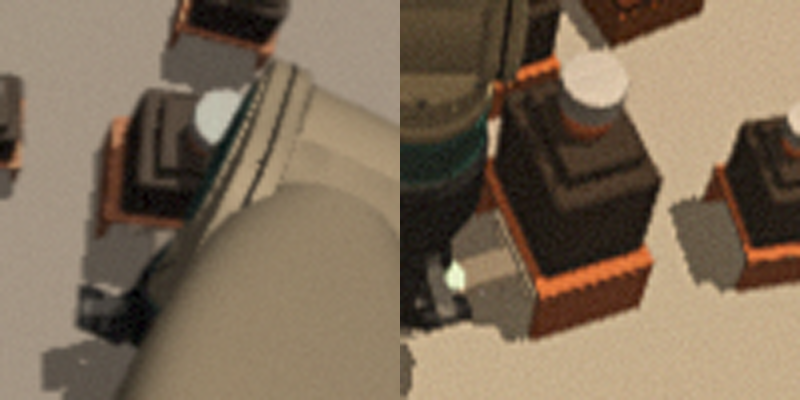

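The handle now runs in under the bridge (side crop 500,265), with no contact force. Next I release, rise and check from the handle end.

```bash
python3 -m handwheel '[[[0,0,0.004,0,0,0],[0,0,0.004,0,0,0],[0,0,0.004,0,0,0]]]'
python3 -m handwheel '[[[0,0,0,0,0,0],[0,0,0,0,0,0],[0,0,0,0,0,0],[0,0,0,0,0,0]]]' 60
python3 -m handwheel '[[[0,0,-0.02,0,0,0],[0,0,-0.08,0,0,0],[0.06,0,-0.16,0,0,0],[0.12,0,-0.24,0,0,0],[0.18,0,-0.32,0,0,0],[0.22,0,-0.4,0,0,0],[0.24,0,-0.46,0,0,0],[0.24,0,-0.46,0,0,0],[0.24,0,-0.46,0,0,0]]]'
python3 - <<'E'
from h import *
rows(.636,-.186,.25,175)
save('wrist','w5');save('top','t5')
g=[cv2.resize(cv2.imread('pics/t5.png')[140:240,310:410],(400,400),interpolation=cv2.INTER_CUBIC),cv2.resize(cv2.imread('pics/w5.png'),(400,300))]
g[1]=np.vstack([g[1],np.zeros((100,400,3),np.uint8)]);cv2.imwrite('pics/c5.png',np.hstack(g))
E
```

```text
t: 10.3
eef_pos: [0.5378, -0.1784, 0.0085]
tool_rot: [0.043, 0.999, 0.0, -0.0]
wrist_force: [-1.8, 0.2, 5.9]
width: 0.0173
grip_force: 35.4
t: 10.63
eef_pos: [0.5383, -0.1786, 0.0077]
tool_rot: [0.042, 0.999, -0.0, 0.0]
wrist_force: [-0.4, -0.5, 1.0]
width: 0.0599
grip_force: 0.0
t: 11.38
eef_pos: [0.4201, -0.1696, 0.2437]
tool_rot: [0.043, 0.999, -0.002, 0.004]
wrist_force: [-0.2, -0.3, 0.1]
width: 0.0602
grip_force: 0.0
t 11.38 pos [ 0.4201 -0.1696  0.2437] shift [-0.433  0.004 -0.009] turn [-0.009  0.018  0.003] F [-0.2 -0.3  0.1] w 0.0602
```

View pics/c5.png

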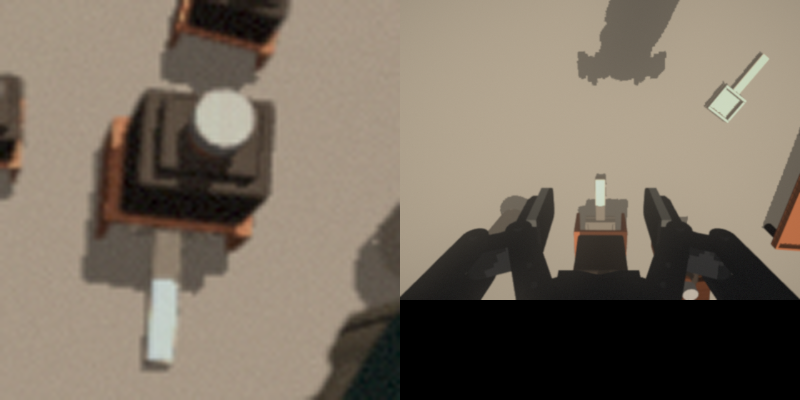

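The dish is in: the handle points straight back out of the bridge (top crop 160,365). The wrist view shows the well's near edge (600,225) inside the bridge.

```bash
python3 - <<'E'
from h import *
a=cv2.imread('pics/w5.png').astype(int)
m=((a[...,1]-a[...,2]>-3)&(a[...,1]>100)).astype(np.uint8); 
a3=cv2.imread('pics/t5.png').astype(int); m3=((a3[...,1]-a3[...,2]>-2)&(a3[...,1]>85)).astype(np.uint8)
for fn,mm,box in(('w5',m,(255,225,305,310)),('t5',m3,(340,195,360,235))):
    x0,y0,x1,y1=box; p=np.argwhere(mm[y0:y1,x0:x1])[:,::-1]+[x0,y0]; print(fn,len(p),p.min(0),p.max(0))
print(a[228:260:2,280].tolist())
print(a3[218:236,349].tolist())
T=lambda p:np.array(p,float)/4+[310,140]
print('end top',plane('t5',T([(146,363),(173,364)]),.016).round(4),'axis',plane('t5',T([(166,245)]),.016).round(4))
e=plane('w5',[(280.5,245),(280.5,290)],.016);print('end wrist',e.round(4))
E
python3 - <<'E'
import cv2;a=cv2.imread('pics/w5.png')[225:365,230:330];cv2.imwrite('pics/c6.png',cv2.resize(a,(428,600),interpolation=cv2.INTER_CUBIC))
E
```

```text
w5 471 [273 252] [286 288]
t5 126 [347 210] [353 229]
[[144, 165, 179], [144, 166, 179], [145, 166, 180], [145, 167, 180], [145, 166, 180], [145, 166, 180], [145, 166, 180], [142, 163, 176], [104, 119, 128], [91, 105, 113], [87, 100, 111], [109, 127, 138], [180, 204, 200], [203, 217, 207], [202, 218, 208], [202, 218, 207]]
[[202, 208, 198], [200, 205, 196], [202, 205, 197], [200, 206, 194], [199, 205, 195], [199, 205, 194], [199, 204, 196], [201, 207, 196], [201, 209, 197], [201, 207, 196], [199, 204, 194], [183, 188, 182], [109, 123, 130], [76, 86, 95], [93, 105, 117], [128, 145, 160], [133, 153, 167], [134, 153, 167]]
end top [[ 0.5202 -0.1681  0.016 ]
 [ 0.5199 -0.1853  0.016 ]] axis [[ 0.5972 -0.1817  0.016 ]]
end wrist [[ 0.5134 -0.1754  0.016 ]
 [ 0.578  -0.1808  0.016 ]]
```

View pics/c6.png

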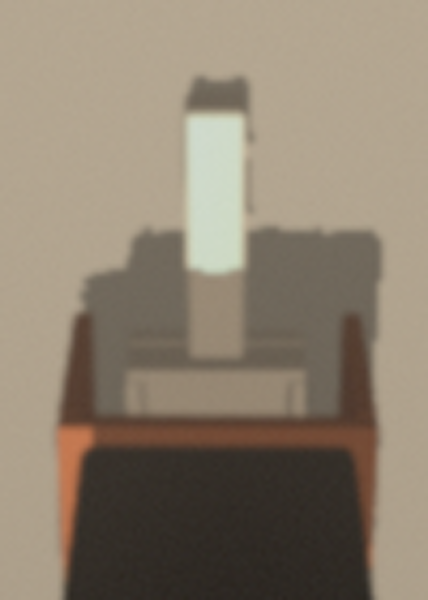

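Run:
```python
from h import *
C=lambda p:np.array(p,float)/4.283+[230,225]
d=np.array([.9962,-.0872])
e=plane('w5',C([(215,110)]),.016)[0,:2]; print('end',e,'centre',e+.113*d)
r=plane('w5',C([(125,369),(308,369)]),.022)[:,:2]; print('well rear rim',r,'centre',r.mean(0)+.028*d)
f=plane('w5',C([(58,425),(376,428)]),.055)[:,:2]; print('plate front .055',f,'centre',f.mean(0)+.034*d)
b=plane('w5',C([(78,314),(358,314)]),0)[:,:2]; print('wall base',b,'centre',b.mean(0)+.034*d)
e=plane('t5',[(349.5,229.8)],.016)[0,:2]; print('top end',e,'centre',e+.113*d)
```

```text
end [ 0.52118759 -0.17642509] centre [ 0.63375819 -0.18627869]
well rear rim [[ 0.60405843 -0.21109966]
 [ 0.60868518 -0.15507076]] centre [ 0.63426541 -0.18552681]
plate front .055 [[ 0.59700404 -0.22758913]
 [ 0.60544995 -0.13764477]] centre [ 0.6350978  -0.18558175]
wall base [[ 0.59813474 -0.22692222]
 [ 0.60554686 -0.13741329]] centre [ 0.6357116  -0.18513255]
top end [ 0.52280269 -0.17576118] centre [ 0.63537329 -0.18561478]
```

Dish and nozzle agree within about 2 mm, at roughly (0.634,-0.186) and (0.635,-0.186). Next I close the gripper and go above the cap.

```bash
python3 -m handwheel '[[[-0.06,0,-0.01,0,0,0],[-0.13,0,-0.01,0,0,0],[-0.2,0,-0.01,0,0,0],[-0.27,0,-0.01,0,0,0],[-0.34,0,-0.01,0,0,0],[-0.4,0,-0.01,0,0,0],[-0.43,0.002,0,0,0,0],[-0.43,0.002,0.03,0,0,0],[-0.43,0.002,0.06,0,0,0],[-0.43,0.002,0.06,0,0,0]]]' 0 40
python3 - <<'E'
from h import *
rows(.635,-.1865,.178,175)
E
```

```text
t: 12.32
eef_pos: [0.6307, -0.184, 0.201]
tool_rot: [0.042, 0.999, 0.002, -0.005]
wrist_force: [-0.6, 0.3, -1.0]
width: 0.0001
grip_force: 0.0
t 12.32 pos [ 0.6307 -0.184   0.201 ] shift [-0.009 -0.004  0.046] turn [ 0.006 -0.02   0.006] F [-0.6  0.3 -1. ] w 0.0001
```

```bash
python3 -m handwheel '[[[0,0,0,0,0,0],[0,0,0,0,0,0],[0,0,0,0,0,0]]]'
python3 - <<'E'
from h import *
rows(.635,-.1865,.178,175)
E
```

```text
t: 12.57
eef_pos: [0.6334, -0.1857, 0.2083]
tool_rot: [0.042, 0.999, -0.0, 0.0]
wrist_force: [-0.1, -0.6, 0.4]
width: 0.0
grip_force: 0.0
t 12.57 pos [ 0.6334 -0.1857  0.2083] shift [-0.003 -0.001  0.061] turn [-0.     0.001  0.005] F [-0.1 -0.6  0.4] w 0.0
```

```bash
python3 -m handwheel '[[[0,0,0.02,0,0,0],[0,0,0.035,0,0,0],[0,0,0.045,0,0,0],[0,0,0.052,0,0,0],[0,0,0.058,0,0,0],[0,0,0.063,0,0,0],[0,0,0.063,0,0,0],[0,0,0.063,0,0,0]]]'
```

```text
t: 13.23
eef_pos: [0.6328, -0.1855, 0.1781]
tool_rot: [0.042, 0.999, -0.0, 0.0]
wrist_force: [-3.6, 0.4, 8.5]
width: -0.0003
grip_force: 4.0
```

```bash
python3 -m handwheel '[[[0,0,0.004,0,0,0],[0,0,0.007,0,0,0],[0,0,0.007,0,0,0],[0,0,0.007,0,0,0]]]'; python3 -c "
from h import *
rows(.635,-.1865,.178,175)"
```

```text
t: 13.57
eef_pos: [0.6328, -0.1856, 0.1778]
tool_rot: [0.042, 0.999, -0.001, 0.001]
wrist_force: [-9.4, 2.4, 20.0]
width: -0.0001
grip_force: 10.0
t 13.57 pos [ 0.6328 -0.1856  0.1778] shift [-0.004 -0.002 -0.   ] turn [-0.002  0.004  0.005] F [-9.4  2.4 20. ] w -0.0001
```

The cap has bottomed out: force rose from 8.5 to 20 N with no further travel. Now I release it and retreat.

```bash
python3 -m handwheel '[[[0,0,-0.02,0,0,0],[0,0,-0.05,0,0,0],[0,0,-0.1,0,0,0],[0.04,0,-0.16,0,0,0],[0.1,0,-0.2,0,0,0],[0.18,0,-0.2,0,0,0],[0.26,0,-0.2,0,0,0],[0.34,0,-0.2,0,0,0],[0.38,0,-0.2,0,0,0],[0.38,0,-0.2,0,0,0]]]'
python3 -m handwheel '[[[0,0,0,0,0,0],[0,0,0,0,0,0],[0,0,0,0,0,0]]]'
python3 - <<'E'
from h import *
rows(.635,-.1865,.178,175)
save('top','t6')
for n in('t5','t6'):
    a=cv2.imread('pics/%s.png'%n).astype(int); m=((a[...,1]-a[...,2]>-2)&(a[...,1]>120)).astype(np.uint8)
    p=np.argwhere(m[195:235,340:360])[:,::-1]+[340,195]; q=np.argwhere(a[155:185,350:380].min(2)>120)[:,::-1]+[350,155]
    print(n,p.min(0),p.max(0),p.mean(0),'cap',q.mean(0),len(q))
E
```

```text
t: 14.4
eef_pos: [0.4393, -0.1682, 0.2726]
tool_rot: [0.043, 0.999, 0.0, -0.001]
wrist_force: [0.4, -0.7, 0.2]
width: 0.0001
grip_force: 0.0
t: 14.65
eef_pos: [0.4448, -0.1698, 0.2728]
tool_rot: [0.042, 0.999, -0.0, 0.0]
wrist_force: [0.1, 0.5, 0.0]
width: 0.0001
grip_force: 0.0
t 14.65 pos [ 0.4448 -0.1698  0.2728] shift [-0.382 -0.001  0.19 ] turn [-0.     0.001  0.006] F [0.1 0.5 0. ] w 0.0001
t5 [347 210] [353 229] [350.04761905 219.54761905] cap [368.7481203  167.42481203] 266
t6 [347 210] [354 229] [350.08  219.624] cap [368.78195489 167.40225564] 266
```

The dish hasn't moved, the cap is back up, and the robot is clear of everything, so I'm handing in.

```bash
python3 -c "
from h import *
print(order.sign_off())"
```

```text
the job is handed in; nothing more can be done
None
```

The dish sits centred under the nozzle to about 2 mm, the cap was pressed all the way down and is back up, and the job is handed in at about 15 s of the 56 s allowed (no verdict returned).

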